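Slide the loaded bat out over the end of the bench riser

ROBOT

A 6-joint arm with a two-finger parallel gripper is mounted at the origin on the work surface. World frame = base frame: x ahead of the robot, y to its left, z up, the work surface at z = 0. Lengths are in m, angles in rad, forces in N, time in s.
With the tool pointing down it reaches from about 0.325 to 0.775 m from the base axis. Payload 9.3 kg.
Tool frame: the origin (TCP) lies midway between the tips of the shut fingers; the grasp point (between the pads) lies 19 mm behind it; z points along the fingers, y is the direction in which the jaws open and shut (so a half turn about z gives the same grasp; the last joint's range is limited). The gripper opens to 85 mm and grips with 20 to 120 N. Pads are 22 mm wide; open, the fingers measure 114 mm over their backs; the gripper's body (76 mm by 85 mm) begins 54 mm behind the grasp point. The pads swing forward as they close: fully open they stand 13 mm farther back than shut.
Start: joints at [1.08, 0.259, 0.021, 1.334, 0, 1.418], TCP at [0.182, 0.519, 0.231] pointing down, gripper open.
Joint ranges: [-3.04, 3.04], [-0.91, 1.82], [-1.04, 1.36], [-1.92, 1.95], [-1.52, 1.45], [-3.14, 3.14]. Speed limits (rad/s): [2.22, 2.22, 2.79, 3.14, 3.14, 3.14].

INTERFACE

Orientations are given as a rotation vector (axis times angle).
In Python, from plant import arm, read_camera, job gives the robot as it stands. The module is installed in compiled form; this text tells all that it offers.
- The arm moves only by the tool move_arm, never from a script. Its argument "series" is a list of rows, each a list of 7 numbers: the closure, from -1 (fully open) to 1 (shut), so that 0 is half open, then the shift along the tool's x, y, z in units of 25 mm (1.0 is 25 mm), then the turn, a rotation vector about the tool's x, y, z in rad. A call has 1 to 12 rows; each row is the pose to reach, as a shift and turn from the pose commanded when the call began, along the tool's axes at that moment; what a row does not reach only later rows make up. A row lasts 1/8 s, in which the tool goes at most 62.5 mm and 10.7 degrees, less where a joint would pass 70% of its speed; a pose out of reach is approached as far as the arm can. A call with a gripper value outside its range is refused whole. The fingers move at their own pace and stop on an object; "squeeze" is the grip in N (left out, the last holds). Time passes only in rows, so rows that repeat a pose let the fingers close. It gives the time, the measured TCP pose, the force and the opening at its end, in the units of the state.
- arm.get_obs(): the state, without advancing time (a new reading comes with each control period).
- read_camera(name): name is "scene" or "top"; returns a dict with "image" (420x560x3 uint8, blue, green, red), "fx", "fy", "cx", "cy" (pixels), "k1" (the pictures are not rectified: a ray, as slopes to the right and down, at radius r is drawn at 1 + k1 r^2 times it, then the intrinsics apply), "rvec" (rotation vector, rad) and "tvec" (3), from world to camera coordinates, as OpenCV has them. Camera axes: x right, y down, z forward; pixel columns grow to the right and rows downward; lengths in m; the calibration is good to about 2 mm. A picture is of the moment at which its call begins. There is no depth.
- job.finish_job(): hands the job in, once; it reports no verdict.
The state is a dict: "clock": time; "joint_positions": joint angles; "qvel": joint speeds; "tau": joint torques, N m; "tcp_pos": TCP position; "tool_rot": TCP orientation; "wrist_force": force on the tool from outside, world axes, zero at the start; "wrist_torque": the same for the moment, N m; "finger_gap": opening from 0.0 (shut) to 1.0 (fully open).
Only numpy, scipy, OpenCV 4.12 (cv2) and the standard library are available. Lean on these libraries where they do the work, as an engineer would, in place of code of your own. Each camera call takes 0.05 s, during which the arm holds its last target.

TASK

The dry bowl on the riser is too fragile to handle, so it will be carried away on its bat: with the fingertips, push the square bat flush against the riser's back rail and slide it along to the banding-wheel end, until about a third of the bat sticks out past the end of the board and a hand can get under its edge. Only push the bat - do not lift or tip it, do not touch the bowl, keep the bowl in the middle of the bat - and leave the little jar and cup on the riser where they stand.

Things in the scene. Friction and masses are not known exactly. Their poses are not given: they have to be found in the camera images.
- riser: Fixed pine bench riser (raised ledge). Board 480 (own y) x 260 (own x) mm, top 110 mm over the bench; its ends, y = -240 and +240 mm, are free edges, its front edge is x = -130 mm. A rail 18 mm higher than the board runs along the back; its inner face is x = +115 mm. Gables carry it, set in from the ends. Origin: on the bench under the board's middle; x to the rail, y along the board.
- bat: Square smooth dark-brown hardboard bat (friction about 0.35), 160 x 160 x 9 mm, about 0.2 kg, flat on the riser, the bowl near its middle. Starts within 50 mm of the board's middle, skewed up to 0.25 rad, 30 to 50 mm short of flush with the rail. Origin: centre of underside; x, y parallel to its sides (x nearest the riser's x). Flush with the rail, its origin is at x = +35 mm in the riser's frame.
- bowl: Small round bone-dry clay bowl, unfired and fragile, loose near the middle of the bat: rim 90 mm across, foot 60 mm, 42 mm high (rim 51 mm above the riser's board). Origin: centre of its underside. It rides along by friction when the bat is slid smoothly.
- banding_wheel: Banding wheel (potter's hand turntable) fixed on the bench beyond one end of the riser, 420 mm from the riser's middle: dark cast base, round aluminium head 180 mm across, top 79 mm above the bench. Origin: centre of its base. It may stand at the left or the right end; the bucket is at the other.
- bucket: Small black plastic bucket, 180 mm across its rim, 150 mm high, fixed on the bench beside the other end of the riser. Origin: centre of its base.
- glaze_jar: Small lidded glaze jar, 36 mm across, 50 mm high, standing on the riser's board close to the front edge near one end. Origin: centre of its base. To be left alone.
- test_cup: Small fired clay cup, 38 mm across, 36 mm high, standing on the riser's board close to the front edge near the other end. Origin: centre of its base. To be left alone.

How it is judged:
At the end, for the whole second after the job is handed in: Bat flat on the riser, within 10 mm of flush with the back rail and 0.10 rad of parallel, 30 to 72 mm of its 160 mm past the board's end on the banding wheel's side; bowl upright on it within 25 mm of its middle; both at rest (((y of banding_wheel in the frame of riser above 0 m and y of bat in the frame of riser between 0.19 and 0.232 m) or (not (y of banding_wheel in the frame of riser above 0 m) and y of bat in the frame of riser between -0.232 and -0.19 m)) and x of bat in the frame of riser between 0.024 and 0.045 m and z of bat in the frame of riser between 0.106 and 0.114 m and angle between the x axis of bat and the x axis of riser, either way round below 0.1 rad and angle between bat's own z axis and vertical below 0.05 rad and horizontal distance between bowl and bat below 0.025 m and z of bowl in the frame of bat between 0.005 and 0.013 m and angle between bowl's own z axis and vertical below 0.06 rad and linear speed of each of bat, bowl below 0.01 m/s); the robot touches nothing.
It fails at once if the bowl is touched by the robot (contact force between any of the fingers, the arm and bowl above 0.5 N).
It fails at once if the bat is lifted off the riser (more than 12 mm), tipped or dropped (z of bat in the frame of riser above 0.122 m or z of bat in the frame of riser below 0.1 m or angle between bat's own z axis and vertical above 0.12 rad).
It fails at once if the bowl slides more than 25 mm from the bat's middle, tips or leaves the bat (horizontal distance between bowl and bat above 0.025 m or angle between bowl's own z axis and vertical above 0.2 rad or z of bowl in the frame of bat above 0.02 m).
It fails at once if the glaze jar or the test cup is moved more than 30 mm (distance of any of glaze_jar, test_cup from where it was at the start of the episode above 0.03 m).
It also fails if it takes over 48 s, if anything falls off the work surface, if the arm or the gripper's body presses on something with over 40 N, if the wrist force passes 120 N, or if a joint passes its speed limit or range.

## Working session

There is one attempt and no reset: what is moved stays moved. The work goes in short steps, Python scripts to look and compute and a tool call to move; the robot and the scene stay as the last step left them, time stands still between calls to the robot, and variables do not carry over. Pictures are saved under pics/ and viewed, and the job is handed in when it is done.

Besides the shell and the picture viewer there is one more tool, called as name(argument=value, ...), one argument or row to a line, values as JSON. move_arm: Moves the arm, as the interface text tells. Its arguments: {"type":"object","properties":{"series":{"type":"array"},"squeeze":{"type":"number"}},"required":["series"]}

```bash
mkdir -p pics; python3 - <<'E'
from plant import arm, read_camera
import cv2
o=arm.get_obs()
for k,v in o.items(): print(k,v)
for n in("scene","top"):
    c=read_camera(n); cv2.imwrite(f"pics/{n}0.png",c["image"])
    print({k:v for k,v in c.items() if k!="image"})
E
```

```text
clock 0.0
joint_positions [ 1.08042081e+00  2.59166698e-01  2.07422978e-02  1.33369637e+00
 -2.88145977e-05  1.41817263e+00]
qvel [ 0.00109221 -0.00041104 -0.00023512  0.00047993  0.00057755 -0.0005206 ]
tau [ 9.47740373e-04 -5.55642307e+01  3.44532216e+01  1.36222848e-02
 -4.29003819e-05  8.38892689e-07]
tcp_pos [0.18213755 0.51865702 0.23067236]
tool_rot [-5.27955280e-01 -3.09651514e+00  1.98788867e-03]
wrist_force [-0.79278862  0.51816376 -0.18155547]
wrist_torque [ 0.02924702 -0.0017556   0.01032554]
finger_gap 0.9982910321072441
{'fx': 421.56921305311533, 'fy': 421.56921305311533, 'cx': 276.57947543327487, 'cy': 209.72361699464804, 'k1': -0.04561376635160734, 'rvec': array([ 2.1487948 ,  1.232136  , -0.47550502]), 'tvec': array([-0.28676338, -0.28060581,  1.4750129 ])}
{'fx': 409.1601051258165, 'fy': 409.1601051258165, 'cx': 279.8019781508131, 'cy': 211.99802688096537, 'k1': -0.022635775948336632, 'rvec': array([ 2.22554591, -2.17483762,  0.06277959]), 'tvec': array([-8.48739488e-04,  5.58818239e-01,  1.10487046e+00])}
```

View pics/scene0.png

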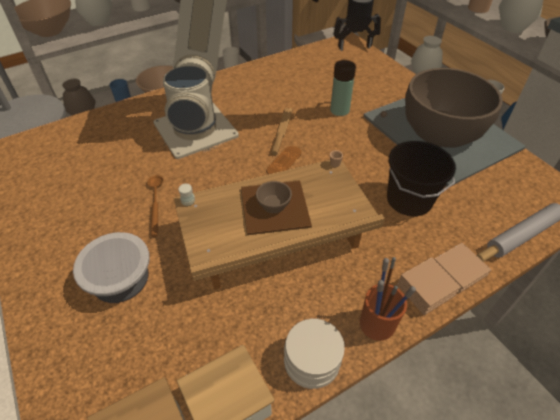

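View pics/top0.png

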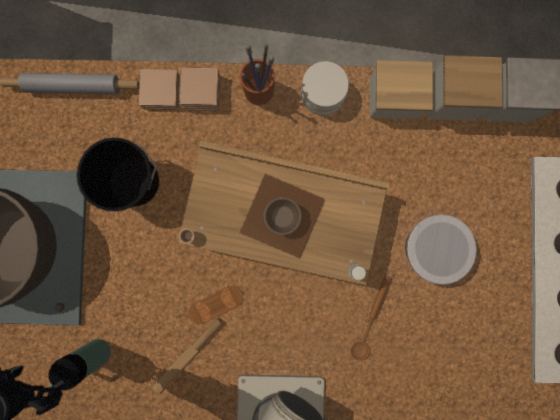

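The top view shows the riser with its rail at the upper edge, from about (200,147) to (387,187). The bat is skewed at about (283,216) with the bowl on it. The banding wheel is at the right end (441,249) and the bucket at the left. The cup is near (187,236) and the jar near (358,271).

```bash
cat > h.py <<'E'
import numpy as np, cv2
def ray(c,uv):
    K=np.array([[c['fx'],0,c['cx']],[0,c['fy'],c['cy']],[0,0,1.]])
    p=cv2.undistortPoints(np.array(uv,float).reshape(-1,1,2),K,np.array([c['k1'],0,0,0,0.])).reshape(-1,2)
    R=cv2.Rodrigues(c['rvec'])[0]
    d=np.c_[p,np.ones(len(p))]@R
    return -R.T@c['tvec'],d
def onz(c,uv,z):
    o,d=ray(c,uv); return o+d*((z-o[2])/d[:,2])[:,None]
def proj(c,P):
    K=np.array([[c['fx'],0,c['cx']],[0,c['fy'],c['cy']],[0,0,1.]])
    return cv2.projectPoints(np.array(P,float).reshape(-1,1,3),c['rvec'],c['tvec'],K,np.array([c['k1'],0,0,0,0.]))[0].reshape(-1,2)
E
python3 - <<'E'
from plant import read_camera
from h import *
c=read_camera("top"); im=c['image']
cv2.imwrite("pics/crop1.png",cv2.resize(im[130:300,160:410],None,fx=3.2,fy=3.2,interpolation=cv2.INTER_CUBIC))
for p in [(250,205),(290,185),(215,190),(350,240),(283,216),(240,120)]: print(p,im[p[1],p[0]],cv2.cvtColor(im,cv2.COLOR_BGR2HSV)[p[1],p[0]])
E
```

```text
(250, 205) [ 71 104 137] [ 15 123 137]
(290, 185) [43 65 94] [ 13 138  94]
(215, 190) [ 73 109 139] [ 16 121 139]
(350, 240) [ 74 106 136] [ 15 116 136]
(283, 216) [ 74  88 103] [ 14  72 103]
(240, 120) [ 65  99 138] [ 14 135 138]
```

View pics/crop1.png

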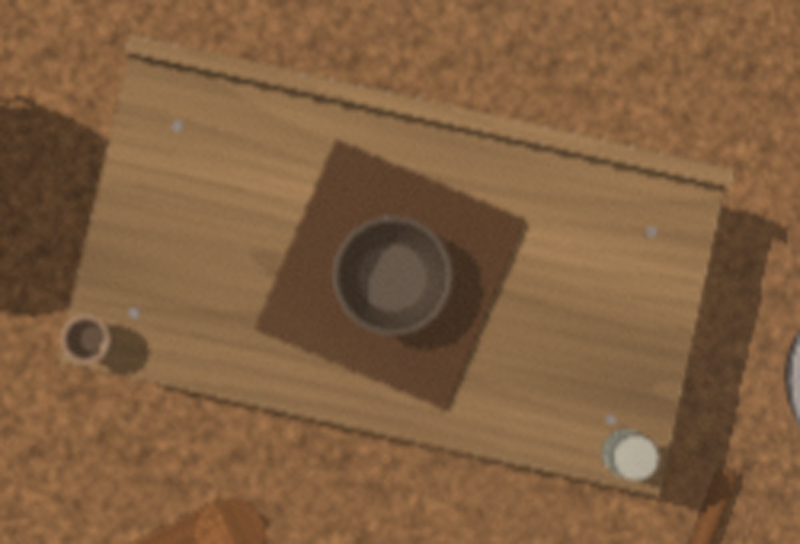

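```bash
cat >> h.py <<'E'
def cr(p): return (np.array(p,float)+.5)/3.2-.5+np.array([160,130])
def bat(c,Rr):
    im=c['image']; hsv=cv2.cvtColor(im,cv2.COLOR_BGR2HSV)
    m=((hsv[...,2]<112)).astype(np.uint8)
    # region: board only
    poly=proj(c,[np.append(Rr['o'][:2]+Rr['R']@np.array(q),.11) for q in [(-.122,-.232 if not Rr.get('ext') else -.36),(.108,-.232 if not Rr.get('ext') else -.36),(.108,.232),(-.122,.232)]])
    k=np.zeros_like(m); cv2.fillPoly(k,[poly.round().astype(int)],1); m&=k
    m=cv2.morphologyEx(m,cv2.MORPH_OPEN,np.ones((3,3)))
    n,l,s,_=cv2.connectedComponentsWithStats(m); i=1+s[1:,4].argmax()
    ct=cv2.findContours((l==i).astype(np.uint8),cv2.RETR_EXTERNAL,cv2.CHAIN_APPROX_NONE)[0][0].reshape(-1,2)
    P=onz(c,ct,.119)[:,:2]; Q=(P-Rr['o'][:2])@Rr['R']
    (x,y),wh,a=cv2.minAreaRect((Q*1000).astype(np.float32))
    return x,y,wh,a,cv2.boxPoints(((x,y),wh,a))
E
python3 - <<'E'
from plant import read_camera
from h import *
import json
c=read_camera("top")
print("cam",ray(c,[[0,0]])[0])
L=onz(c,[cr(p) for p in [(128,60),(72,305)]],.11)
R=onz(c,[cr(p) for p in [(722,190),(660,492)]],.11)
F=onz(c,[cr(p) for p in [(160,385),(660,495)]],.11)
B=onz(c,[cr(p) for p in [(130,55),(725,187)]],.128)
B2=onz(c,[cr(p) for p in [(130,60),(720,191)]],.11)
BT=onz(c,[cr(p) for p in [(130,38),(732,172)]],.128)
for n,a in zip("LRFB",(L,R,F,B)): print(n,a.round(4).tolist(), np.degrees(np.arctan2(*(a[1]-a[0])[1::-1])))
# yaw from front/back/ends
d=[(F[0]-F[1]),(B[0]-B[1])]
ys=[np.arctan2(-v[0],v[1]) for v in d]+[np.arctan2(v[1],v[0]) for v in (L[0]-L[1],R[0]-R[1])]
print("yaws",ys)
yaw=np.mean([ys[0],ys[1],ys[1]]) 
ex=np.array([np.cos(yaw),np.sin(yaw)]);ey=np.array([-ex[1],ex[0]])
for n,a in zip(["L","R","F","B","B2","BT"],(L,R,F,B,B2,BT)): print(n,(a[:,:2]@ex).round(4),(a[:,:2]@ey).round(4))
xs=((F[:,:2]@ex).mean()+.130+(B[:,:2]@ex).mean()-.115)/2
yy=((L[:,:2]@ey).mean()+(R[:,:2]@ey).mean())/2
o=ex*xs+ey*yy
print("riser",o,yaw)
Rr=dict(o=o,R=np.c_[ex,ey]); np.savez("riser.npz",**Rr,yaw=yaw)
for z,n,p in [(.16,'jar',(636,457)),(.146,'cup',(86,338)),(.161,'bowl',(393,276))]:
    w=onz(c,[cr(p)],z)[0]; print(n,w.round(4),((w[:2]-o)@Rr['R']).round(4))
w=onz(c,[(441,249)],.079)[0];print('wheel',w,((w[:2]-o)@Rr['R']).round(4))
print(bat(c,Rr))
E
```

```text
cam [0.50359848 0.02019287 1.13092798]
L [[0.7095, 0.2181, 0.11], [0.5159, 0.2553, 0.11]] 169.1001232563642
R [[0.6179, -0.2511, 0.11], [0.3813, -0.2053, 0.11]] 169.0394626546943
F [[0.4554, 0.1849, 0.11], [0.3789, -0.2053, 0.11]] -101.08934270849608
B [[0.7098, 0.2132, 0.128], [0.6183, -0.2487, 0.128]] -101.20455975867166
yaws [np.float64(-0.19354554214528233), np.float64(-0.19555645902528185), np.float64(-0.19023873723800244), np.float64(-0.19129746446338353)]
L [0.6538 0.4567] [0.3513 0.3504]
R [0.6549 0.4138] [-0.1267 -0.1276]
F [0.411  0.4115] [ 0.2696 -0.1281]
B [0.655  0.6547] [ 0.3466 -0.1242]
B2 [0.6541 0.6537] [ 0.3498 -0.1253]
BT [0.668  0.6673] [ 0.3496 -0.1272]
riser [0.55200719 0.00505833] -0.19488615339861534
jar [ 0.4126 -0.1761  0.16  ] [-0.1017 -0.2047]
cup [0.491  0.2357 0.146 ] [-0.1045  0.2144]
bowl [0.5423 0.0066 0.161 ] [-0.0098 -0.0004]
wheel [ 0.46955654 -0.40561114  0.079     ] [-0.0014 -0.4189]
(-7.3199920654296875, -0.12708282470703125, (163.97760009765625, 159.47372436523438), 79.44181823730469, array([[-100.72998 ,  -66.11726 ],
       [  56.043747,  -95.33826 ],
       [  86.09    ,   65.8631  ],
       [ -70.68373 ,   95.08409 ]], dtype=float32))
```

```bash
cat > nav.py <<'E'
from plant import arm, read_camera
from h import *
from scipy.spatial.transform import Rotation as Ro
Z=np.load("riser.npz"); Rr=dict(o=Z['o'],R=Z['R']); yaw=float(Z['yaw'])
def st():
    o=arm.get_obs(); R=Ro.from_rotvec(o['tool_rot']).as_matrix(); p=o['tcp_pos']
    q=(p[:2]-Rr['o'])@Rr['R']
    a=np.arctan2(R[1,1],R[0,1])-yaw  # tool y dir in riser frame
    print("t",o['clock'],"tcp",p.round(4),"riser",q.round(4),"tool-y ang",round(a,3),"gap",round(o['finger_gap'],3),"F",o['wrist_force'].round(2),"j",o['joint_positions'].round(2))
    return p,R,a
def go(x,y,z,p,R):
    w=np.append(Rr['o']+Rr['R']@np.array([x,y]),z)
    return (R.T@(w-p)/.025).round(2)
E
python3 - <<'E'
from nav import *
p,R,a=st(); print(R.round(3))
A,B=read_camera("scene"),read_camera("top")
o1,d1=ray(A,[(344,70)]);o2,d2=ray(B,[(67,373)])
M=np.c_[d1[0],-d2[0]];s=np.linalg.lstsq(M,o2-o1,rcond=None)[0];print("bottle top",o1+s[0]*d1[0],o2+s[1]*d2[0])
print(go(-.135,0,.231,p,R),go(-.135,0,.1,p,R))
cv2.imwrite("pics/crop2.png",cv2.resize(B['image'][300:420,0:180],None,fx=4,fy=4));cv2.imwrite("pics/crop3.png",cv2.resize(A['image'][0:180,200:460],None,fx=3,fy=3))
E
```

```text
t 0.2 tcp [0.1822 0.5188 0.2309] riser [-0.4623  0.4324] tool-y ang 1.428 gap 0.997 F [ 0.01  0.18 -0.52] j [ 1.08  0.26  0.02  1.33 -0.    1.42]
[[-0.943  0.331 -0.   ]
 [ 0.331  0.943 -0.001]
 [ 0.    -0.001 -1.   ]]
bottle top [0.16411144 0.50261693 0.16352102] [0.1633648  0.50143385 0.1631952 ]
[-1.542e+01 -1.525e+01  1.000e-02] [-15.42 -15.25   5.25]
```

View pics/crop3.png

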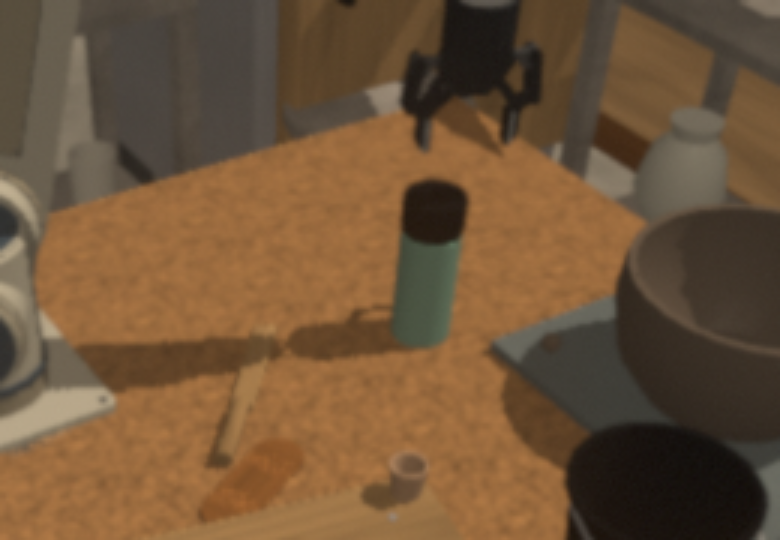

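View pics/crop2.png

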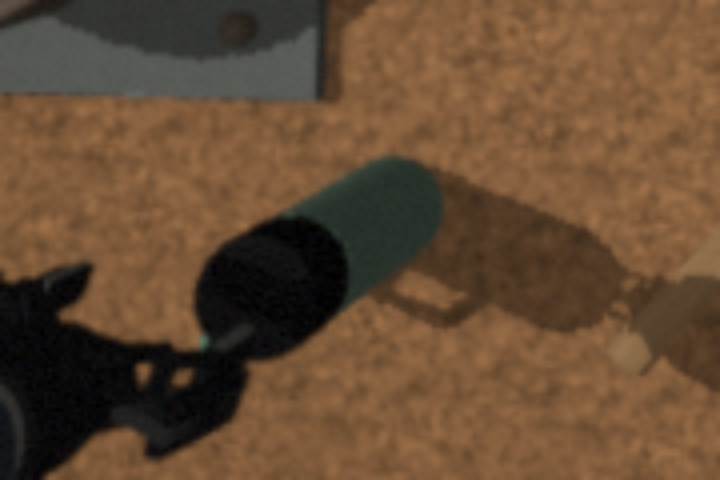

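move_arm(
  series=[
    [-1,-0.7,-0.7,0,0,0,-0.01],
    [-1,-2,-2,0,0,0,-0.02],
    [-1,-3.6,-3.5,0,0,0,-0.04],
    [-1,-5.2,-5.1,0,0,0,-0.05],
    [-1,-6.8,-6.7,0,0,0,-0.07],
    [-1,-8.4,-8.3,0,0,0,-0.08],
    [-1,-10,-9.9,0,0,0,-0.1],
    [-1,-11.6,-11.5,0,0,0,-0.11],
    [-1,-13.2,-13.1,0,0,0,-0.13],
    [-1,-14.6,-14.4,0,0,0,-0.14],
    [-1,-15.4,-15.2,0,0,0,-0.143],
    [-1,-15.4,-15.2,0,0,0,-0.143],
  ],
)

```text
clock: 1.8
tcp_pos: [0.4202, 0.0313, 0.231]
tool_rot: [-0.31, -3.126, 0.0]
wrist_force: [-0.3, -0.2, 0.5]
finger_gap: 1.0
```

```bash
python3 - <<'E'
from nav import *
p,R,a=st(); print(R.round(3)); print(go(-.135,0,.231,p,R),go(-.135,0,.1,p,R))
c=read_camera("top"); cv2.imwrite("pics/t2.png",cv2.resize(c['image'][130:330,160:410],None,fx=3,fy=3))
E
```

```text
t 1.8 tcp [0.4202 0.0313 0.231 ] riser [-0.1344  0.0002] tool-y ang 1.568 gap 1.0 F [-0.27 -0.17  0.55] j [-0.13  0.04 -0.25  1.29 -0.    0.07]
[[-0.98   0.197 -0.   ]
 [ 0.197  0.98  -0.   ]
 [ 0.    -0.    -1.   ]]
[ 0.02 -0.01  0.  ] [ 0.02 -0.01  5.24]
```

View pics/t2.png

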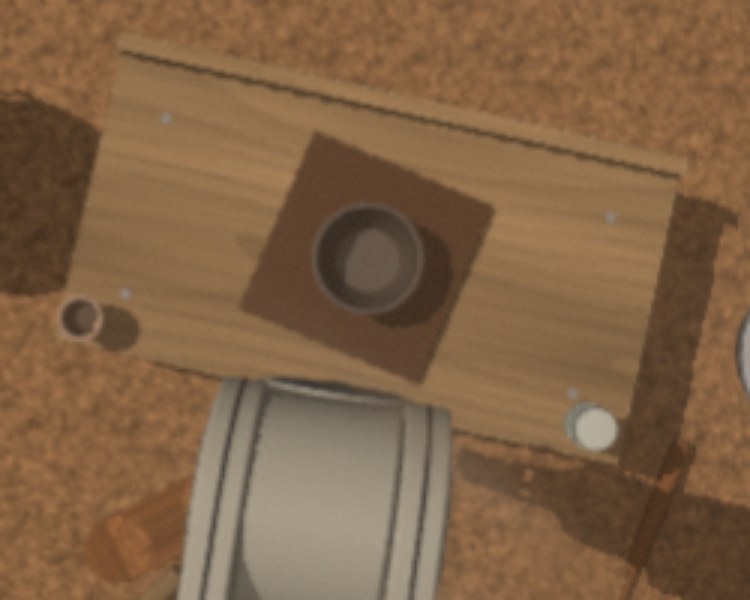

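move_arm(
  series=[
    [-1,0,0,0.8,0,0,0],
    [-1,0,0,2,0,0,0],
    [-1,0,0,3.2,0,0,0],
    [-1,0,0,4.2,0,0,0],
    [-1,0,0,4.8,0,0,0],
    [-1,0,0,5.1,0,0,0],
    [-1,0,0,5.2,0,0,0],
    [-1,0,0,5.2,0,0,0],
  ],
)

```text
clock: 2.85
tcp_pos: [0.4197, 0.033, 0.1017]
tool_rot: [0.305, 3.126, -0.0]
wrist_force: [0.0, -0.2, -0.2]
finger_gap: 1.004
```

```bash
python3 - <<'E'
from nav import *
p,R,a=st()
c=read_camera("scene"); cv2.imwrite("pics/s3.png",cv2.resize(c['image'][130:290,160:400],None,fx=3.3,fy=3.3,interpolation=cv2.INTER_CUBIC))
E
```

```text
t 2.85 tcp [0.4197 0.033  0.1017] riser [-0.1352  0.0018] tool-y ang 1.571 gap 1.004 F [ 0.01 -0.16 -0.15] j [-0.12  0.12 -0.5   0.94  0.    0.07]
```

View pics/s3.png

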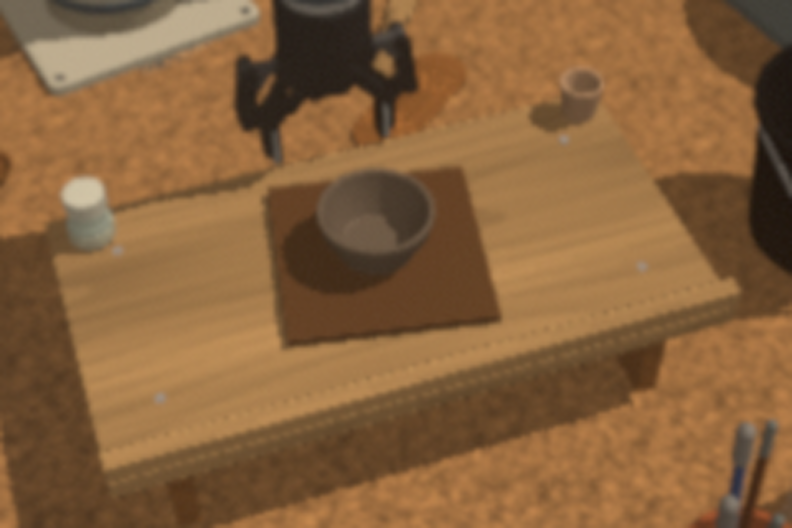

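move_arm(
  series=[
    [-1,-0.2,0,0.05,0,0,0],
    [-1,-0.4,0,0.05,0,0,0],
    [-1,-0.6,0,0.05,0,0,0],
    [-1,-0.8,0,0.05,0,0,0],
    [-1,-0.95,0,0.05,0,0,0],
    [-1,-1.1,0,0.05,0,0,0],
    [-1,-1.25,0,0.05,0,0,0],
    [-1,-1.4,0,0.05,0,0,0],
    [-1,-1.55,0,0.05,0,0,0],
    [-1,-1.7,0,0.05,0,0,0],
    [-1,-1.8,0,0.05,0,0,0],
    [-1,-1.8,0,0.05,0,0,0],
  ],
)

```text
clock: 4.4
tcp_pos: [0.464, 0.0241, 0.1]
tool_rot: [0.305, 3.126, 0.0]
wrist_force: [0.4, -1.1, 0.8]
finger_gap: 0.999
```

```bash
python3 - <<'E'
from nav import *
p,R,a=st()
c=read_camera("scene"); cv2.imwrite("pics/s4.png",cv2.resize(c['image'][130:290,160:400],None,fx=3.3,fy=3.3,interpolation=cv2.INTER_CUBIC))
c=read_camera("top"); cv2.imwrite("pics/t4.png",cv2.resize(c['image'][130:330,160:410],None,fx=3,fy=3))
E
```

```text
t 4.4 tcp [0.464  0.0241 0.1   ] riser [-0.09    0.0016] tool-y ang 1.571 gap 0.999 F [ 0.44 -1.07  0.79] j [-0.13  0.2  -0.42  0.96  0.    0.07]
```

View pics/s4.png

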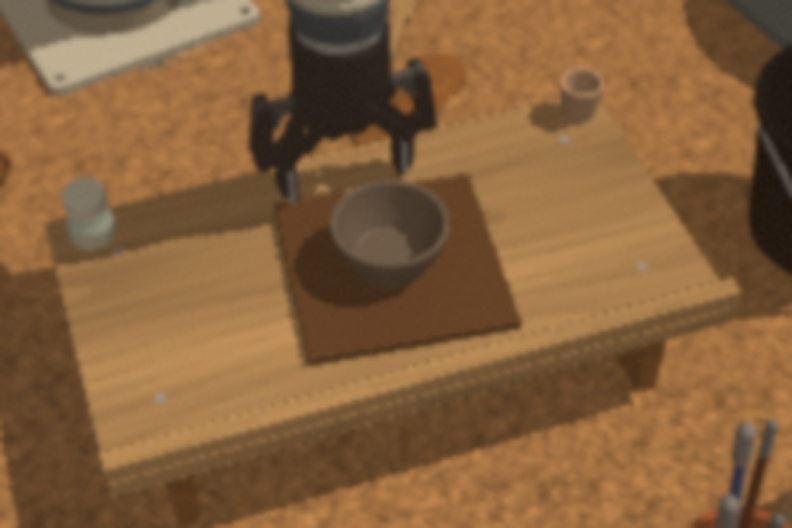

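View pics/t4.png

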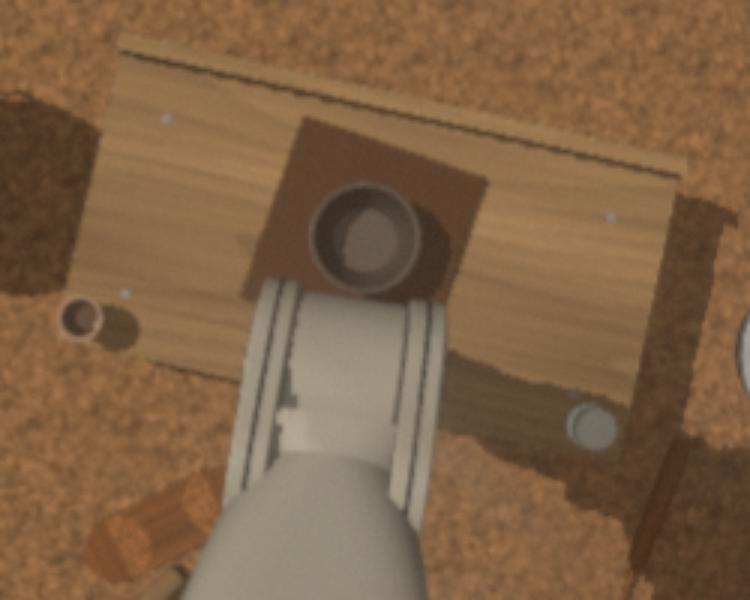

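move_arm(
  series=[
    [-1,-0.1,0,0,0,0,0],
    [-1,-0.25,0,0,0,0,0],
    [-1,-0.4,0,0,0,0,0],
    [-1,-0.55,0,0,0,0,0],
    [-1,-0.7,0,0,0,0,0],
    [-1,-0.85,0,0,0,0,0],
    [-1,-1.0,0,0,0,0,0],
    [-1,-1.1,0,0,0,0,0],
    [-1,-1.2,0,0,0,0,0],
    [-1,-1.25,0,0,0,0,0],
    [-1,-1.25,0,0,0,0,0],
  ],
)

```text
clock: 5.88
tcp_pos: [0.4946, 0.0181, 0.1001]
tool_rot: [0.305, 3.126, 0.0]
wrist_force: [-1.2, 0.4, -1.0]
finger_gap: 1.004
```

```bash
python3 - <<'E'
from nav import *
p,R,a=st()
c=read_camera("scene"); cv2.imwrite("pics/s5.png",cv2.resize(c['image'][130:290,160:400],None,fx=3.3,fy=3.3,interpolation=cv2.INTER_CUBIC))
E
```

```text
t 5.875 tcp [0.4946 0.0181 0.1001] riser [-0.0589  0.0017] tool-y ang 1.571 gap 1.004 F [-1.23  0.39 -1.01] j [-0.13  0.24 -0.35  0.98  0.    0.06]
```

View pics/s5.png

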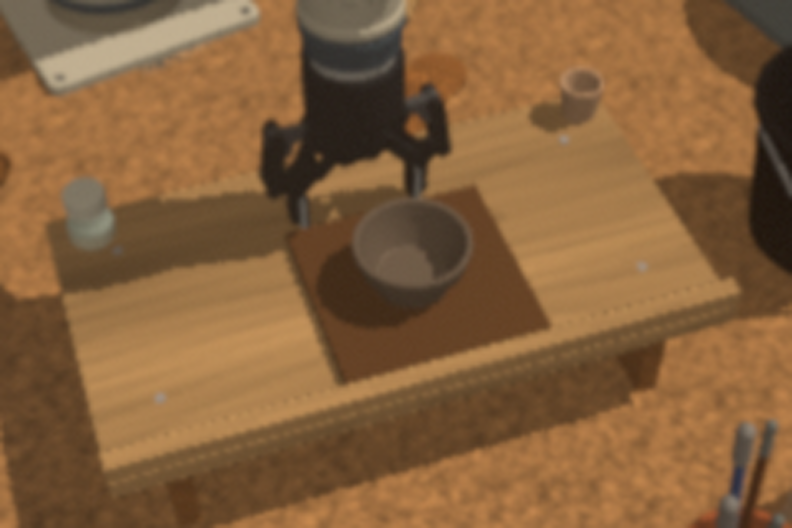

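move_arm(
  series=[
    [-1,-0.05,0,0,0,0,0],
    [-1,-0.1,0,0,0,0,0],
    [-1,-0.15,0,0,0,0,0],
    [-1,-0.15,0,0,0,0,0],
  ],
)

```text
clock: 6.42
tcp_pos: [0.4973, 0.0175, 0.0999]
tool_rot: [-0.305, -3.125, -0.0]
wrist_force: [-5.5, 2.2, 2.4]
finger_gap: 1.003
```

move_arm(
  series=[
    [-1,0.1,0,0,0,0,0],
    [-1,0.4,0,0,0,0,0],
    [-1,1,0,0,0,0,0],
    [-1,1.5,0,-0.5,0,0,0],
    [-1,1.8,0,-2,0,0,0],
    [-1,1.8,0,-4,0,0,0],
    [-1,1.8,0,-5,0,0,0.1],
    [-1,1.8,0,-5,0,0,0.25],
    [-1,1.8,0,-5,0,0,0.4],
    [-1,1.8,0,-5,0,0,0.4],
  ],
)

```text
clock: 7.68
tcp_pos: [0.4533, 0.0261, 0.2259]
tool_rot: [0.919, 3.003, 0.0]
wrist_force: [-0.5, 0.1, 0.4]
finger_gap: 1.002
```

```bash
python3 - <<'E'
from nav import *
p,R,a=st(); print(go(.035,.12,p[2],p,R), go(-.02,.12,p[2],p,R))
c=read_camera("top"); cv2.imwrite("pics/t6.png",cv2.resize(c['image'][130:330,160:410],None,fx=3,fy=3,interpolation=cv2.INTER_CUBIC))
E
```

```text
t 7.675 tcp [0.4533 0.0261 0.2259] riser [-0.1009  0.0016] tool-y ang 1.172 gap 1.002 F [-0.5   0.07  0.41] j [-0.13  0.1  -0.2   1.28 -0.    0.47]
[-3.17  6.48  0.01] [-1.14  5.62  0.  ]
```

View pics/t6.png

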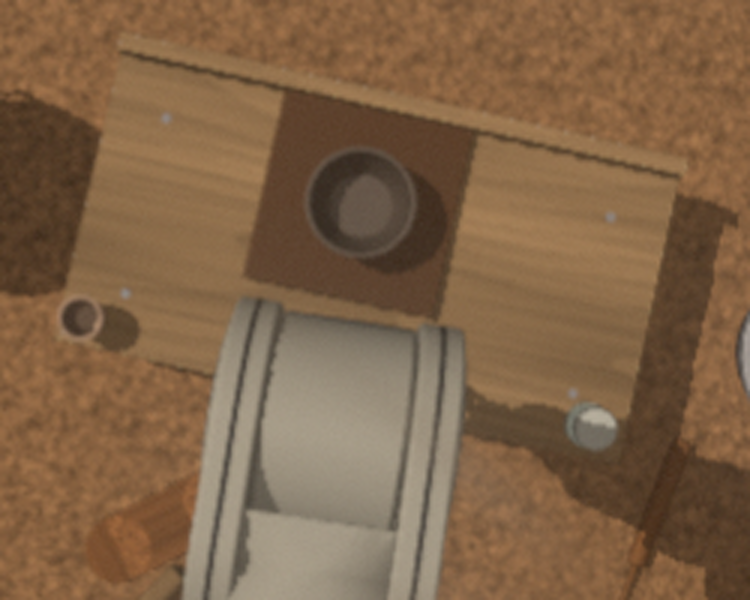

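```bash
cat >> nav.py <<'E'
def cr3(p): return (np.array(p,float)+.5)/3-.5+np.array([160,130])
def rf(c,pts,z): return ((onz(c,[cr3(p) for p in pts],z)[:,:2]-Rr['o'])@Rr['R']*1000).round(1)
E
python3 - <<'E'
from nav import *
c=read_camera("top")
q=rf(c,[(285,92),(478,135),(440,318),(246,277)],.119); print(q.tolist(),q.mean(0), rf(c,[(361,202)],.161))
E
```

```text
[[112.2, 96.9], [112.0, -67.3], [-43.0, -68.8], [-44.6, 94.6]] [34.15 13.85] [[32.8 15. ]]
```

move_arm(
  series=[
    [-1,-0.2,0.5,0,0,0,0.12],
    [-1,-0.6,1.3,0,0,0,0.26],
    [-1,-1.1,2.3,0,0,0,0.4],
    [-1,-1.6,3.3,0,0,0,0.54],
    [-1,-2.1,4.3,0,0,0,0.68],
    [-1,-2.6,5.3,0,0,0,0.82],
    [-1,-3,6.1,0,0,0,0.96],
    [-1,-3.17,6.48,0,0,0,1.1],
    [-1,-3.17,6.48,0,0,0,1.172],
    [-1,-3.17,6.48,0,0,0,1.172],
  ],
)

```text
clock: 9.02
tcp_pos: [0.6102, 0.1159, 0.2249]
tool_rot: [-2.425, -1.997, 0.001]
wrist_force: [0.0, -1.0, -0.3]
finger_gap: 1.001
```

```bash
python3 - <<'E'
from nav import *
p,R,a=st(); print(R.round(3)); print(go(.035,.12,.1,p,R))
E
```

```text
t 9.025 tcp [0.6102 0.1159 0.2249] riser [0.0356 0.12  ] tool-y ang 0.002 gap 1.001 F [ 0.04 -0.99 -0.32] j [ 0.05  0.38  0.19  1.38 -0.    1.82]
[[ 0.192  0.981 -0.001]
 [ 0.981 -0.192 -0.   ]
 [-0.    -0.    -1.   ]]
[ 0.   -0.02  5.  ]
```

move_arm(
  series=[
    [-1,0.4,0,0.5,0,0,0],
    [-1,0.4,0,1.7,0,0,0],
    [-1,0.4,0,3,0,0,0],
    [-1,0.4,0,4,0,0,0],
    [-1,0.4,0,4.6,0,0,0],
    [-1,0.4,0,4.9,0,0,0],
    [-1,0.4,0,5,0,0,0],
    [-1,0.4,0,5,0,0,0],
  ],
)

```text
clock: 10.02
tcp_pos: [0.6126, 0.1256, 0.1006]
tool_rot: [2.428, 1.993, 0.001]
wrist_force: [-0.3, -1.1, -0.3]
finger_gap: 0.999
```

```bash
python3 - <<'E'
from nav import *
p,R,a=st(); print(go(.035,-.12,.1,p,R))
c=read_camera("scene"); cv2.imwrite("pics/s7.png",cv2.resize(c['image'][130:290,160:400],None,fx=3.3,fy=3.3,interpolation=cv2.INTER_CUBIC))
E
```

```text
t 10.025 tcp [0.6126 0.1256 0.1006] riser [0.0361 0.13  ] tool-y ang -0.001 gap 0.999 F [-0.31 -1.13 -0.28] j [ 0.07  0.45 -0.03  1.09  0.    1.83]
[-10.    -0.04   0.02]
```

View pics/s7.png

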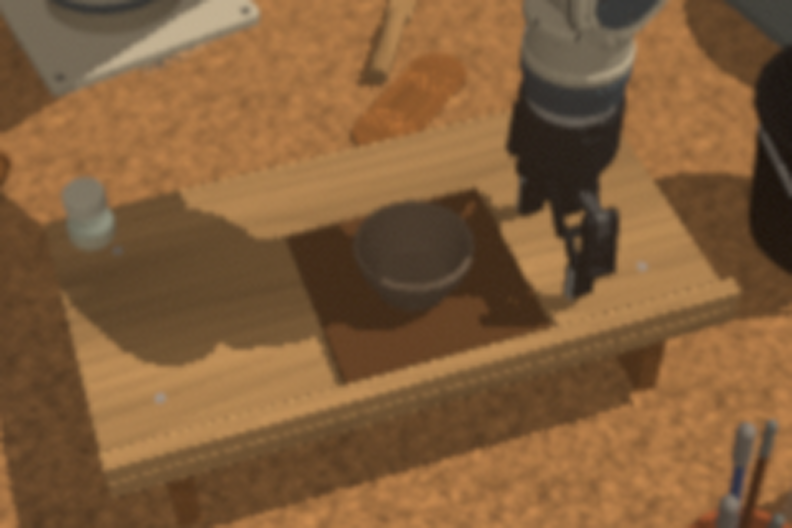

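move_arm(
  series=[
    [-1,-0.2,0,0,0,0,0],
    [-1,-0.4,0,0,0,0,0],
    [-1,-0.55,0,0,0,0,0],
    [-1,-0.7,0,0,0,0,0],
    [-1,-0.85,0,0,0,0,0],
    [-1,-1,0,0,0,0,0],
    [-1,-1.15,0,0,0,0,0],
    [-1,-1.3,0,0,0,0,0],
    [-1,-1.5,0,0,0,0,0],
    [-1,-1.7,0,0,0,0,0],
    [-1,-1.85,0,0,0,0,0],
    [-1,-2,0,0,0,0,0],
  ],
)

```text
clock: 11.58
tcp_pos: [0.6025, 0.0763, 0.1]
tool_rot: [-2.428, -1.993, -0.0]
wrist_force: [0.4, 1.9, 0.1]
finger_gap: 1.0
```

```bash
python3 - <<'E'
from nav import *
p,R,a=st(); print(go(.035,-.12,.1,p,R))
c=read_camera("scene"); cv2.imwrite("pics/s8.png",cv2.resize(c['image'][130:290,160:400],None,fx=3.3,fy=3.3,interpolation=cv2.INTER_CUBIC))
E
```

```text
t 11.575 tcp [0.6025 0.0763 0.1   ] riser [0.0357 0.0797] tool-y ang -0.001 gap 1.0 F [0.41 1.93 0.13] j [-0.01  0.42 -0.08  1.07  0.    1.75]
[-7.99 -0.02  0.  ]
```

View pics/s8.png

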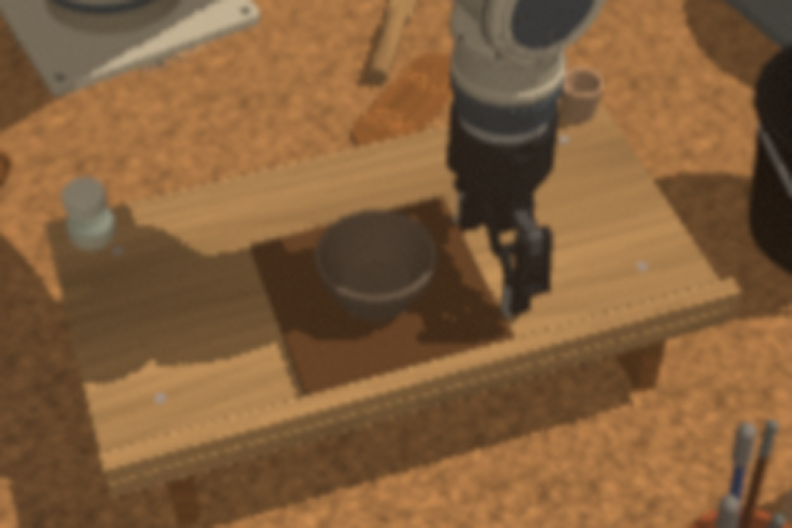

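The bat is sliding flush along the rail, with the bowl still near its middle. I'll continue.

move_arm(
  series=[
    [-1,-0.1,0,0,0,0,0],
    [-1,-0.3,0,0,0,0,0],
    [-1,-0.55,0,0,0,0,0],
    [-1,-0.8,0,0,0,0,0],
    [-1,-1.05,0,0,0,0,0],
    [-1,-1.3,0,0,0,0,0],
    [-1,-1.55,0,0,0,0,0],
    [-1,-1.8,0,0,0,0,0],
    [-1,-2.05,0,0,0,0,0],
    [-1,-2.3,0,0,0,0,0],
    [-1,-2.55,0,0,0,0,0],
    [-1,-2.75,0,0,0,0,0],
  ],
)

```text
clock: 13.12
tcp_pos: [0.5891, 0.0087, 0.1]
tool_rot: [2.428, 1.993, 0.0]
wrist_force: [1.0, 1.6, -0.5]
finger_gap: 1.004
```

move_arm(
  series=[
    [-1,-0.15,0,0,0,0,0],
    [-1,-0.35,0,0,0,0,0],
    [-1,-0.6,0,0,0,0,0],
    [-1,-0.85,0,0,0,0,0],
    [-1,-1.1,0,0,0,0,0],
    [-1,-1.35,0,0,0,0,0],
    [-1,-1.6,0,0,0,0,0],
    [-1,-1.85,0,0,0,0,0],
    [-1,-2.1,0,0,0,0,0],
    [-1,-2.35,0,0,0,0,0],
    [-1,-2.55,0,0,0,0,0],
    [-1,-2.65,0,0,0,0,0],
  ],
)

```text
clock: 14.62
tcp_pos: [0.5762, -0.0562, 0.1]
tool_rot: [-2.428, -1.993, 0.0]
wrist_force: [-0.1, 1.9, -0.0]
finger_gap: 0.999
```

```bash
python3 - <<'E'
from nav import *
p,R,a=st(); print(go(.035,-.12,.1,p,R))
c=read_camera("scene"); cv2.imwrite("pics/s9.png",cv2.resize(c['image'][130:290,160:400],None,fx=3.3,fy=3.3,interpolation=cv2.INTER_CUBIC))
E
```

```text
t 14.625 tcp [ 0.5762 -0.0562  0.1   ] riser [ 0.0356 -0.0554] tool-y ang -0.001 gap 0.999 F [-0.11  1.9  -0.04] j [-0.24  0.37 -0.15  1.04  0.    1.52]
[-2.58 -0.02  0.  ]
```

View pics/s9.png

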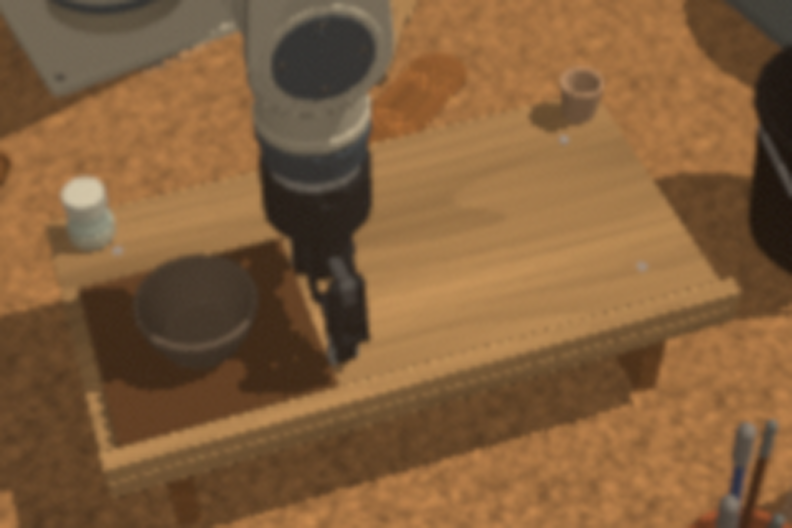

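move_arm(
  series=[
    [-1,-0.1,0,0,0,0,0],
    [-1,-0.3,0,0,0,0,0],
    [-1,-0.55,0,0,0,0,0],
    [-1,-0.8,0,0,0,0,0],
    [-1,-1.05,0,0,0,0,0],
    [-1,-1.3,0,0,0,0,0],
    [-1,-1.55,0,0,0,0,0],
    [-1,-1.8,0,0,0,0,0],
    [-1,-2.05,0,0,0,0,0],
    [-1,-2.25,0,0,0,0,0],
    [-1,-2.4,0,0,0,0,0],
    [-1,-2.45,0,0,0,0,0],
  ],
)

```text
clock: 16.18
tcp_pos: [0.5643, -0.1161, 0.1]
tool_rot: [-2.428, -1.993, 0.0]
wrist_force: [-0.0, 3.0, 0.6]
finger_gap: 1.003
```

move_arm(
  series=[
    [-1,0,0,0,0,0,0],
    [-1,0.1,0,0,0,0,0],
    [-1,0.5,0,0,0,0,0],
    [-1,1.2,0,0,0,0,0],
    [-1,2,0,-0.5,0,0,0],
    [-1,2.5,0,-2,0,0,0],
    [-1,3,0,-4,0,0,0],
    [-1,4,0,-5,0,0,0],
    [-1,5,0,-5,0,0,0],
    [-1,5.5,0,-5,0,0,0],
    [-1,5.5,0,-5,0,0,0],
  ],
)

```text
clock: 17.55
tcp_pos: [0.591, 0.0202, 0.225]
tool_rot: [-2.426, -1.996, 0.001]
wrist_force: [-0.7, 0.1, -0.0]
finger_gap: 0.996
```

```bash
python3 - <<'E'
from nav import *
p,R,a=st()
c=read_camera("top"); cv2.imwrite("pics/t10.png",cv2.resize(c['image'][130:330,160:410],None,fx=3,fy=3,interpolation=cv2.INTER_CUBIC))
c=read_camera("scene"); cv2.imwrite("pics/s10.png",cv2.resize(c['image'][130:290,160:400],None,fx=3.3,fy=3.3,interpolation=cv2.INTER_CUBIC))
E
```

```text
t 17.55 tcp [0.591  0.0202 0.225 ] riser [0.0353 0.0224] tool-y ang 0.001 gap 0.996 F [-0.69  0.12 -0.05] j [-0.11  0.33  0.11  1.35 -0.    1.66]
```

View pics/t10.png

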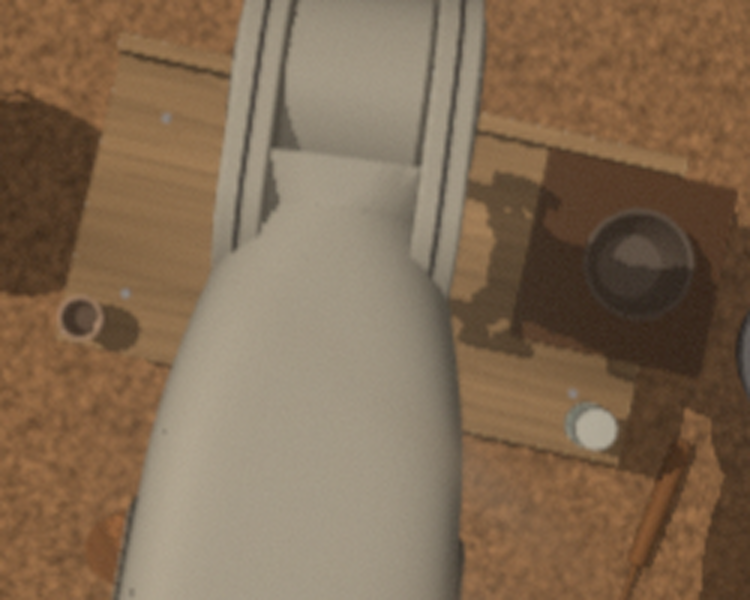

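View pics/s10.png

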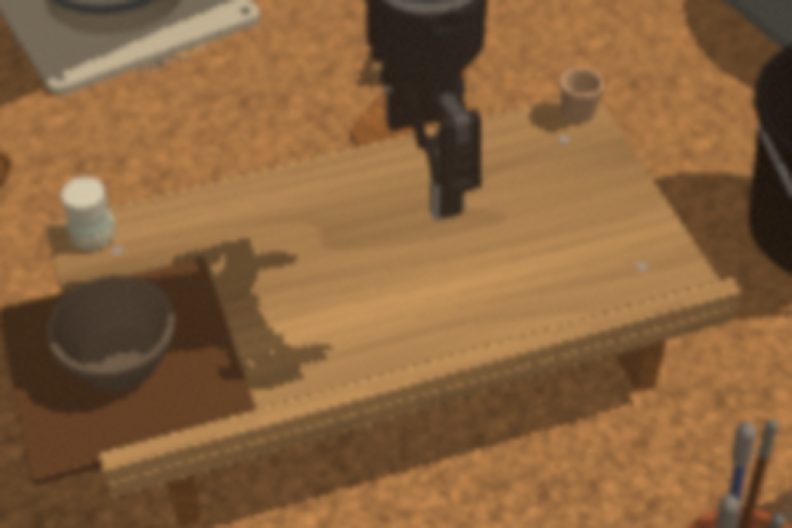

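The bat overhangs the end, with top-crop corners at (548,149), (737,190), (702,376) and (514,333). The bowl is at (639,264). The jar at (594,428) and the cup at (82,319) haven't moved.

```bash
python3 - <<'E'
from nav import *
c=read_camera("top")
q=rf(c,[(548,149),(737,190),(702,376),(514,333)],.119); print(q.tolist(),q.mean(0), rf(c,[(639,264)],.161))
for i,j in [(0,3),(1,2)]:
    d=q[i]-q[j]; print("ang",np.arctan2(d[1],d[0]))
print(rf(c,[(594,428)],.16),rf(c,[(82,319)],.146)); st()
E
```

```text
[[113.2, -126.6], [114.0, -287.5], [-43.1, -290.2], [-41.9, -131.0]] [  35.55  -208.825] [[  32.5 -210.9]]
ang 0.02836118770587174
ang 0.017184813550171905
[[-101.7 -202.9]] [[-106.  213.]]
t 17.7 tcp [0.5909 0.0185 0.2248] riser [0.0356 0.0207] tool-y ang -0.001 gap 1.002 F [-0.28  0.29 -0.01] j [-0.11  0.33  0.11  1.35 -0.    1.66]
```

The bat is at (35.6, -209) mm in the riser frame, within every limit, and the bowl is about 4 mm off its middle. The arm is clear, so I'm handing in.

```bash
python3 -c "
from plant import job; print(job.finish_job())"
```

```text
the job is handed in; nothing more can be done
None
```

I pushed the bat square and flush to the rail with the open fingertips on its front edge. I then slid it along the rail to the banding-wheel end with both fingers on its side, backed off and handed the job in at about 17.8 s.

The last camera check, taken just before hand-in in the riser frame, showed everything within the limits:

| Check | Measured | Allowed |
|---|---|---|
| Bat x (flush is 35 mm) | 35.6 mm | 24 to 45 mm |
| Bat y (banding wheel is on the negative side) | -209 mm, about 49 mm past the board's end | -232 to -190 mm |
| Bat out of parallel | about 0.02 rad | under 0.10 rad |
| Bowl from the bat's middle | about 4 mm | under 25 mm |
| Jar and cup moved | about 2 mm, within measuring error | under 30 mm |

The fingers stood well clear of everything, and the wrist force readings stayed below about 6.5 N. No check failed or disagreed beyond the 2 mm or so that the calibration allows. I did not measure the height or tilt of the bat and bowl; both simply look flat and upright in the pictures.

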